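# Load the bur canisters into the gravity-feed magazine

## Task

Slide the gate of the sloping magazine fully shut, then load the three aluminium canisters one by one at its upper end, thinnest first and thickest last, so that they roll down and wait in a row behind the gate, ready to come out thin, medium, thick. Set each one down gently across the rails, not dropped from a height, and leave the cup, cone mould, tumbler and tin where they stand.

Things in the scene. Friction and masses are not known exactly. Their poses are not given: they have to be found in the camera images.
- thin: the thin canister: a plain closed aluminium cylinder, diameter 18 mm, 80 mm long, about 40 g. Origin at its centre, half way along its axis; its y axis is the cylinder's axis (it may be rolled about it by any angle). It starts lying level in one of the three cradles, its centre 35 mm above the table.
- medium: the medium canister: a plain closed aluminium cylinder, diameter 30 mm, 80 mm long, about 100 g. Origin at its centre, half way along its axis; its y axis is the cylinder's axis (it may be rolled about it by any angle). It starts lying level in one of the three cradles, its centre 43 mm above the table.
- thick: the thick canister: a plain closed aluminium cylinder, diameter 44 mm, 80 mm long, about 200 g. Origin at its centre, half way along its axis; its y axis is the cylinder's axis (it may be rolled about it by any angle). It starts lying level in one of the three cradles, its centre 50 mm above the table.
- magazine: grey gravity-feed magazine fixed to the table: a straight channel sloping at 10 degrees, open on top. Origin on the table under the middle of the shut gate's inner face; z up, x horizontally uphill along the channel, y across it. A canister lies across the two rails, axis along y, and rolls down by itself to the gate or the canister before it. Below the gate an outlet with a 22 mm lip reaches to x = -65 mm.
- magazine_rails (a point): lower end of the steel rails: a point level with the rail tops, mid-channel, at the gate (magazine x = 0, y = 0, z = 30 mm). Channel 86 mm wide between side walls (5 mm thick, rising 35 mm above the rails). Each rail is 18 mm wide, along a wall, so between them is an open gap 50 mm wide with only the 8 mm base plate on the table below: fingers can pass down between the rails. Axes as the magazine's.
- magazine_top (a point): upper end of the rails: a point level with the rail tops, mid-channel, 225 mm up the slope (magazine x = 222, y = 0, z = 69 mm), where a plate rising 32 mm above the rails closes the channel. Axes as the magazine's.
- magazine_load (a point): point on the level of the rail tops, in the middle of the channel, 150 mm up the slope from the gate (x = 148, y = 0, z = 56 mm in the magazine's frame): a good place to let go of a canister. Axes as the magazine's.
- gate (a joint): the steel gate plate (86 mm wide, 6 mm thick, 31 to 73 mm above the table) that slides across the channel's lower end: 0 m is fully shut against its stop, 0.085 m is wide open, towards the magazine's +y side, along a fixed guide bar (30 mm high, out to y = +139 mm). It starts open by more than half; it stays where it is left and takes about 2 N to slide.
- gate_tab (a point): point in the black upright tab on top of the gate, for pinching or pushing: tab 14 mm thick along the magazine's x, 26 mm wide along y, from 72 to 108 mm above the table; the point is 95 mm up, in the tab's middle. It moves with the gate. Axes as the magazine's.
- cradle0: one of three alike grey cradles fixed to the table, 44 x 96 mm, 30 mm high, each holding one canister (any of the three) along its y axis on two end supports; between the supports is a gap 52 mm wide over a 6 mm base plate. Origin under its middle, on the table.
- cradle1: one of three alike grey cradles fixed to the table, 44 x 96 mm, 30 mm high, each holding one canister (any of the three) along its y axis on two end supports; between the supports is a gap 52 mm wide over a 6 mm base plate. Origin under its middle, on the table.
- cradle2: one of three alike grey cradles fixed to the table, 44 x 96 mm, 30 mm high, each holding one canister (any of the three) along its y axis on two end supports; between the supports is a gap 52 mm wide over a 6 mm base plate. Origin under its middle, on the table.
- cup: bystander: white cup, 76 mm wide, 85 mm high; origin under its middle
- flask: bystander: dark steel cone-shaped mould, 66 mm wide, 100 mm high; origin under its middle
- tumbler: bystander: clear glass tumbler, 66 mm wide, 120 mm high; origin under its middle
- tin: bystander: small closed aluminium box, 70 x 50 x 30 mm high; origin under its middle
Mind the look-alikes: they are no part of the job. What is shaped like the thin but pink is not meant. What is shaped like the medium but yellow is not meant.

How it is judged:
By the outcome, as a careful person would: the job done as asked, in the order asked, and still so for the second after the job is handed in, with the robot touching nothing.
It also fails if it takes over 72 s, if anything falls off the work surface, if the arm or the gripper's body presses on something with over 40 N, if the wrist force passes 120 N, or if a joint passes its speed limit or range.

## Robot

A 6-joint arm with a two-finger parallel gripper is mounted at the origin on the work surface. World frame = base frame: x ahead of the robot, y to its left, z up, the work surface at z = 0. Lengths are in mm, angles in rad, forces in N, time in s.
With the tool pointing down it reaches from about 275 to 750 mm from the base axis. Payload 10.2 kg.
Tool frame: the origin (TCP) lies midway between the tips of the shut fingers; the grasp point (between the pads) lies 19 mm behind it (bot.hold_point_z is the distance from the TCP to the grasp point, in mm); z points along the fingers, y is the direction in which the jaws open and shut (so a half turn about z gives the same grasp; the last joint's range is limited). The gripper opens to 85 mm and grips with 20 to 120 N. Pads are 22 mm wide; open, the fingers measure 114 mm over their backs; the gripper's body (76 mm by 85 mm) begins 54 mm behind the grasp point. The pads swing forward as they close: fully open they stand 13 mm farther back than shut.
Start: joints at [-1.411, 0.313, 1.498, -0, 1.331, -0.223], TCP at [196.085, -487.013, 231.294] pointing down, gripper open.
Joint ranges: [-2.94, 2.94], [-0.97, 2.17], [0.19, 2.56], [-1.23, 4.37], [0.02, 3.11], [-2.88, 2.88]. Speed limits (rad/s): [2.39, 2.39, 3.01, 3.14, 3.14, 3.14].

## Interface

Orientations are given as a unit quaternion [w, x, y, z].
In Python, from bench import bot gives the robot as it stands.
- The arm moves only by the shell command python3 -m pendant 'ROWS' [OPENING] [FORCE]. ROWS is JSON, a list of rows, each a list of 4 numbers: the shift along the tool's x, y, z in cm, then the turn about the tool's z in degrees. In form: [[x, y, z, twist], ...]. A call has exactly 10 rows; each row shifts and turns the commanded pose from where the row before left it, along the tool's axes as they then stand; what a row does not reach is not made up. A row lasts 1/12 s, in which the tool goes at most 41.7 mm and 7.16 degrees, less where a joint would pass 70% of its speed; a pose out of reach is approached as far as the arm can. A call is refused whole if a number of a shift passes 4.17 or a number of a turn 7.16, either way. A call with a gripper value outside its range is refused whole. OPENING is the finger opening in cm, from 0 to 8.54, set as the call begins (- or left out, the last holds). The fingers move at their own pace and stop on an object; FORCE is the grip in N (left out, the last holds). Time passes only in rows, so rows that do not move let the fingers close, or fill a call up. It gives the time, the measured TCP pose, the force and the opening at its end, in the units of the state.
- bot.read_state(): the state, without advancing time (a new reading comes with each control period).
- bot.camera(name): name is "scene" or "top"; returns a dict with "frame" (480x640x3 uint8, red, green, blue), "intrinsics" (3x3 intrinsics, pixels), "pose" (4x4, takes a point from camera to world coordinates). Camera axes: x right, y down, z forward; pixel columns grow to the right and rows downward; lengths in mm; the calibration is good to about 2 mm. A picture is of the moment at which its call begins. There is no depth.
- bot.close_job(): hands the job in, once; it reports no verdict.
The state is a dict: "time": time; "joints": joint angles; "joint_velocities": joint speeds; "joint_torque": joint torques, N m; "eef_pos": TCP position; "tcp_rot": TCP orientation; "wrist_force": force on the tool from outside, world axes, zero at the start; "wrist_torque": the same for the moment, N m; "grip_width": opening from 0.0 (shut) to 1.0 (fully open).
Only numpy, scipy, OpenCV 4.12 (cv2) and the standard library are available. Lean on these libraries where they do the work, as an engineer would, in place of code of your own. Each camera call takes 0.05 s, during which the arm holds its last target. There are 200 camera calls.

## Working session

There is one attempt and no reset: what is moved stays moved. The work goes in short steps, Python scripts to look and compute and a shell command to move; the robot and the scene stay as the last step left them, time stands still between calls to the robot, and variables do not carry over. Pictures are saved under pics/ and viewed, about 8 in all and at most 12, crops included, and the job is handed in when it is done.

```bash
mkdir -p pics; ls; python3 - <<'E'
from bench import bot
import cv2,numpy as np
for n in("scene","top"):
    c=bot.camera(n); cv2.imwrite(f"pics/{n}0.png",c["frame"][:,:,::-1]); print(n,np.round(c["intrinsics"],1).tolist(),np.round(c["pose"],3).tolist())
s=bot.read_state();print(s)
E
```

```text
pics
scene [[535.7, 0.0, 327.1], [0.0, 535.7, 233.0], [0.0, 0.0, 1.0]] [[0.732, 0.394, -0.556, 1363.854], [0.681, -0.395, 0.617, -949.049], [0.023, -0.83, -0.557, 931.993], [0.0, 0.0, 0.0, 1.0]]
top [[504.0, 0.0, 324.4], [0.0, 504.0, 236.6], [0.0, 0.0, 1.0]] [[-0.108, -0.967, 0.231, 318.645], [-0.994, 0.105, -0.023, 0.391], [-0.002, -0.232, -0.973, 1149.481], [0.0, 0.0, 0.0, 1.0]]
{'time': 0.1, 'joints': array([-1.41141934e+00,  3.13356217e-01,  1.49833585e+00,  3.65146585e-05,
        1.33097825e+00, -2.23367325e-01]), 'joint_velocities': array([-0.00110146, -0.0006095 , -0.00263388,  0.00012116, -0.00022202,
       -0.00046004]), 'joint_torque': array([ 2.79280168e-03, -4.12898469e+01, -2.60142589e+01, -1.29546406e-04,
        3.02601504e-03, -3.21924738e-06]), 'eef_pos': array([ 196.0489184 , -486.79074457,  230.82116463]), 'tcp_rot': array([-5.37988967e-04,  9.81744851e-01,  1.90201883e-01,  3.49604928e-05]), 'wrist_force': array([ 0.367031  ,  0.77476917, -0.65636816]), 'wrist_torque': array([ 0.00588672, -0.02351015, -0.01422165]), 'grip_width': 0.9985642799763137}
```

View pics/top0.png

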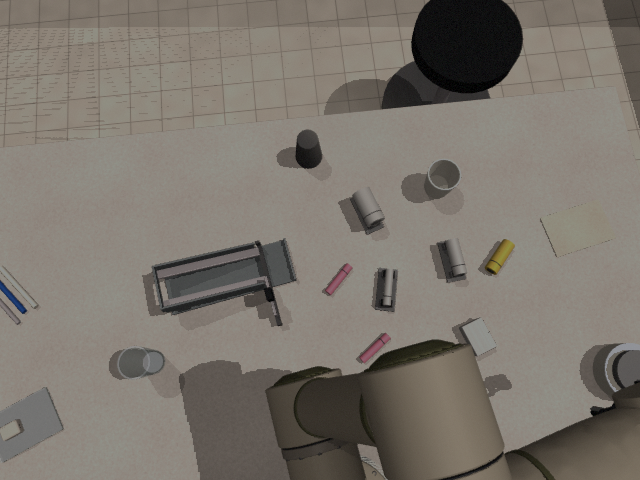

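View pics/scene0.png

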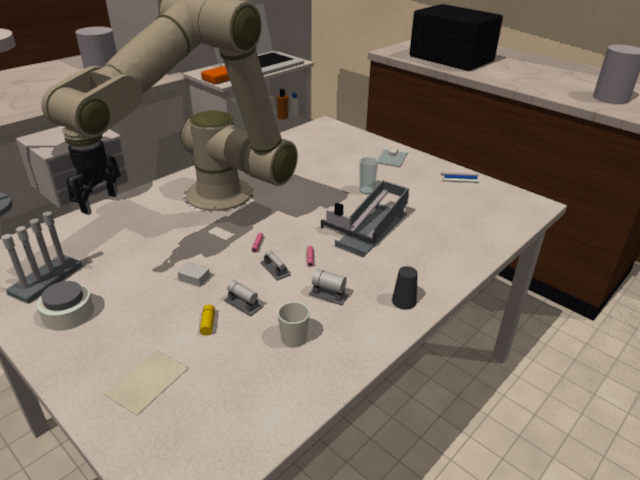

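Top view: the thin canister is at (388,287), medium at (455,257) and thick at (369,208), all in grey cradles. The look-alikes are the pink ones at (339,279) and (375,347), the yellow one at (500,256), and the tin at (478,336). The magazine runs from its outlet at (280,262) to its upper end at (157,287), with the gate tab near (270,295). I choose the three grey ones in cradles and check them in a close crop.

```bash
python3 - <<'E'
import cv2
a=cv2.imread("pics/top0.png")
def crop(x0,y0,w,h,k):
    b=cv2.resize(a[y0:y0+h,x0:x0+w],None,fx=k,fy=k,interpolation=cv2.INTER_CUBIC)
    for i in range(0,w,10):
        cv2.line(b,(i*k,0),(i*k,6 if i%50 else 14),(0,0,255),1)
        if (x0+i)%20==0: cv2.putText(b,str(x0+i),(i*k,20),0,.35,(0,0,255),1)
    for i in range(0,h,10):
        cv2.line(b,(0,i*k),(6,i*k),(0,0,255),1)
        if (y0+i)%20==0: cv2.putText(b,str(y0+i),(8,i*k+4),0,.35,(0,0,255),1)
    return b
cv2.imwrite("pics/c1.png",crop(340,180,140,140,4)); cv2.imwrite("pics/c2.png",crop(140,230,160,100,5))
E
```

```text
(no output)
```

View pics/c1.png

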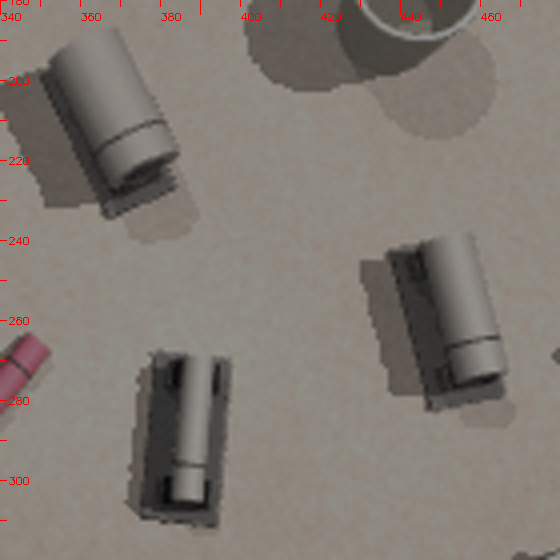

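View pics/c2.png

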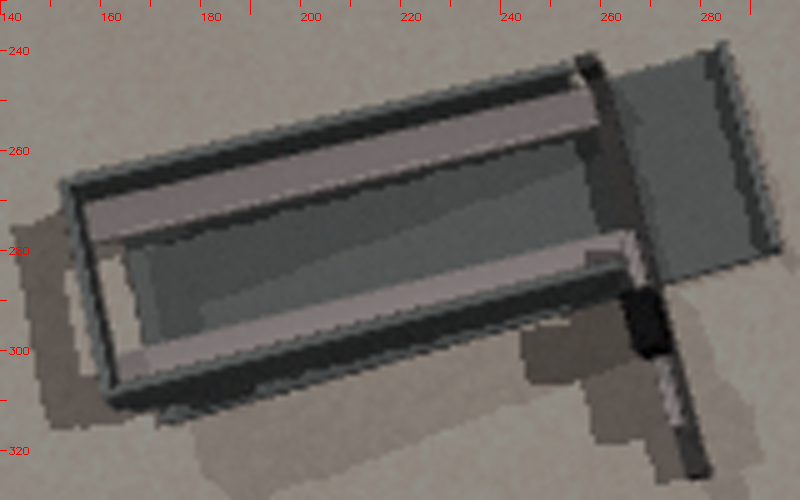

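Close crops: thin is centred near (388,287), medium near (457,257) and thick near (369,204), each a plain grey cylinder lying in a cradle. In the magazine crop, the black tab is near (269,294). Now fit the poses.

```bash
cat > h.py <<'E'
import cv2,numpy as np
from bench import bot
from scipy.optimize import least_squares,minimize
C=bot.camera("top");K=C["intrinsics"];P=np.linalg.inv(C["pose"])
def proj(p,K=K,P=P):
    q=(np.c_[np.atleast_2d(p),np.ones(len(np.atleast_2d(p)))]@P.T)[:,:3]@K.T; return q[:,:2]/q[:,2:]
def Rz(a): return np.array([[np.cos(a),-np.sin(a),0],[np.sin(a),np.cos(a),0],[0,0,1]])
def back(uv,z):
    d=C["pose"][:3,:3]@np.linalg.solve(K,[*uv,1]);o=C["pose"][:3,3];return o+d*(z-o[2])/d[2]
def cyl(x,y,a,z,r,L=80):
    t=np.linspace(0,2*np.pi,40);pts=np.vstack([np.c_[r*np.cos(t),0*t+s*L/2,r*np.sin(t)] for s in(-1,1)])
    return pts@Rz(a).T+[x,y,z]
def fitcyl(poly,z,r,a0,F=8):
    x0=back(np.mean(poly,0),z)[:2]
    def m(pts):
        im=np.zeros((480*F//4,640*F//4),np.float32);o=np.float32(np.min(poly,0)-20)
        cv2.fillConvexPoly(im,cv2.convexHull(np.float32((pts-o)*F)).astype(np.int32),1);return im
    T=m(np.array(poly))
    def c(v):
        M=m(proj(cyl(v[0],v[1],v[2]/50,z,r)));return 1-(M*T).sum()/np.maximum(M,T).sum()
    b=minimize(c,[*x0,a0*50],method="Nelder-Mead",options=dict(initial_simplex=[[x0[0]+i,x0[1]+j,a0*50+k] for i,j,k in[(0,0,0),(15,0,0),(0,15,0),(0,0,10)]]))
    return b.x[:2],b.x[2]/50,b.fun
E
cat > f.py <<'E'
from h import *
c1=lambda L:[(340+a/4-.4,180+b/4-.4) for a,b in L]
for n,L,z,r,a in[("thin",[(187,355),(212,355),(206,500),(172,500)],35,9,0),("medium",[(428,240),(443,234),(465,233),(472,240),(507,365),(505,378),(455,382),(448,372)],43,15,.2),("thick",[(48,62),(72,38),(118,28),(178,148),(172,163),(112,183),(100,168)],50,22,.4)]:
    p,a,e=fitcyl(c1(L),z,r,a);print(n,p.round(1),round(np.degrees(a),1),round(e,3))
c2=lambda a,b:(140+a/5-.4,230+b/5-.4)
ob=[(95,243,222,-25,69),(600,125,0,-25,30),(82,207,222,-43,69),(622,232,0,25,30),(122,352,222,25,69),(725,42,-65,-1,22),(778,250,-65,1,22)]
def mod(v): 
    return np.array([[o[2],o[3]*(v[3] if abs(o[3])==1 else 1),o[4]] for o in ob])@Rz(v[2]).T+[v[0],v[1],0]
uv=np.array([c2(o[0],o[1]) for o in ob])
s=least_squares(lambda v:(proj(mod(v))-uv).ravel(),[520,100,1.5,48],loss="soft_l1",x_scale=[10,10,.1,5])
v=s.x;print("mag",v[:2].round(1),np.degrees(v[2]).round(2),v[3].round(1));print((proj(mod(v))-uv).round(1).tolist())
w=Rz(v[2]).T@(back(c2(645,322),90)-[v[0],v[1],0]);print("tab in mag",w.round(1))
E
python3 f.py
```

```text
thin [ 455. -154.] 78.3 0.107
medium [ 504.6 -312.6] 92.4 0.098
thick [ 640.4 -131.6] 108.2 0.042
mag [533.6 120.2] 99.37 49.9
[[-1.0, 0.1], [0.0, 0.2], [0.0, -0.6], [0.9, -0.1], [-1.8, 0.6], [0.3, -0.2], [0.8, -0.3]]
tab in mag [-2.6 75.4 90. ]
```

```bash
sed -i 's/35,9,0)/35,9,1.4)/;s/43,15,.2)/43,15,1.6)/;s/50,22,.4)/50,22,1.9)/;s/;print(n,p.round/;D.append((p,a,z,r));print(n,p.round/;2i D=[]' f.py; cat >> f.py <<'E'
k=5;x0,y0=140,180
im=cv2.imread("pics/top0.png")
def draw(x0,y0,w,h,k):
    b=cv2.resize(im[y0:y0+h,x0:x0+w],None,fx=k,fy=k,interpolation=cv2.INTER_CUBIC)
    q=lambda pts:((proj(pts)-[x0,y0]+.4)*k).astype(np.int32)
    for p,a,z,r in D:
        cv2.polylines(b,[cv2.convexHull(q(cyl(*p,a,z,r)))],True,(0,255,0),1)
        B=np.array([[sx*22,sy*48,zz] for zz in(0,) for sx,sy in((-1,-1),(-1,1),(1,1),(1,-1))])@Rz(a).T+[*p,0];cv2.polylines(b,[q(B)],True,(0,255,255),1)
    M=lambda L:np.array(L,float)@Rz(v[2]).T+[v[0],v[1],0]
    for L in([(0,-43,30),(222,-43,69)],[(0,-25,30),(222,-25,69)],[(0,25,30),(222,25,69)],[(0,-48,65),(222,-48,104)],[(0,48,65),(222,48,104)],[(-65,-48,22),(-65,48,22)],[(0,0,30),(0,139,30)],[(222,-43,101),(222,43,101)]):
        cv2.polylines(b,[q(M(L))],False,(0,255,0),1)
    s=w_[1];T=[(x,s+y,z) for x in(-10,4) for y in(-13,13) for z in(73,108)];cv2.polylines(b,[cv2.convexHull(q(M(T)))],True,(0,255,255),1)
    return b
w_=w
A=draw(140,230,160,100,4);B=draw(340,180,140,140,3);o=np.zeros((420,640+0,3),np.uint8)
cv2.imwrite("pics/o1.png",np.hstack([cv2.copyMakeBorder(A,0,20,0,0,0)[:,:,:][:400],B[:400]])[:, :800] if False else np.vstack([A[:],cv2.copyMakeBorder(B,0,0,0,220,0)])[:, :640])
E
python3 f.py; python3 -c "
import cv2;a=cv2.imread('pics/o1.png');print(a.shape);cv2.imwrite('pics/o1.png',cv2.hconcat([a[:400],cv2.copyMakeBorder(a[400:,:420],0,0,0,0,0)[:400]])[:, :1060]) if 0 else cv2.imwrite('pics/o1.png',cv2.resize(a,None,fx=.73,fy=.73))"
```

```text
thin [ 455.1 -154.6] 77.5 0.107
medium [ 504.5 -312.5] 92.8 0.099
thick [ 640.4 -131.7] 108.3 0.041
mag [533.6 120.2] 99.37 49.9
[[-1.0, 0.1], [0.0, 0.2], [0.0, -0.6], [0.9, -0.1], [-1.8, 0.6], [0.3, -0.2], [0.8, -0.3]]
tab in mag [-2.6 75.4 90. ]
(820, 640, 3)
```

View pics/o1.png

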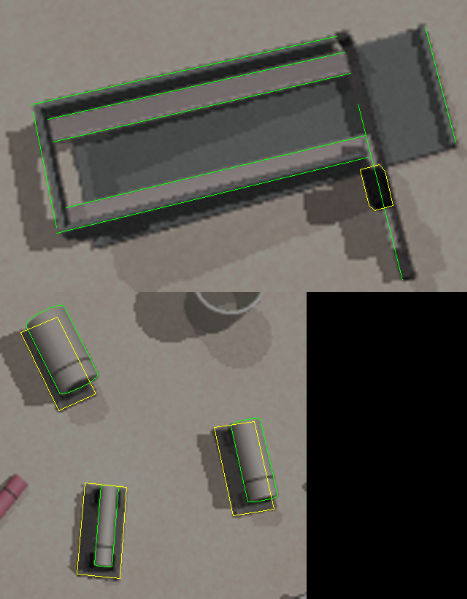

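```bash
cat > p.py <<'E'
import numpy as np,sys
from bench import bot
MX,MY,MA=533.6,120.2,np.radians(99.37)
def mag(x,y): c,s=np.cos(MA),np.sin(MA);return MX+c*x-s*y,MY+s*x+c*y
def now():
    s=bot.read_state();w,x,y,z=s["tcp_rot"];R0=np.array([1-2*(y*y+z*z),2*(x*y+w*z),2*(x*z-w*y)])
    return s,s["eef_pos"],np.degrees(np.arctan2(R0[1],R0[0]))
def plan(x,y,z,th,n=10):
    s,p,t=now();dt=(t-th+180)%360-180;k=dt/n
    S=np.zeros((2,2))
    for i in range(n):
        a=np.radians(t-k*i);S+=np.array([[np.cos(a),np.sin(a)],[np.sin(a),-np.cos(a)]])
    d=np.linalg.solve(S,np.array([x,y])-p[:2])/10
    print("t=%.2f pos"%s["time"],p.round(1),"th %.1f"%t,"grip %.1f"%(s["grip_width"]*85.4),"F",s["wrist_force"].round(1))
    print(" -> target",np.round([x,y,z,th],1)," per row x%d:"%n,d.round(3),"z",round((p[2]-z)/10/n,3),"twist",round(k,2)," total z cm",round((p[2]-z)/10,2))
CAN=dict(thin=(455.1,-154.6,35,-12.5),medium=(504.5,-312.5,43,2.8),thick=(640.4,-131.7,50,18.3))
E
python3 -c "
from p import *
plan(*mag(-3,75.4),130,9.4,20)
print(mag(-3,75.4),mag(-3,0),mag(148,0))"
```

```text
t=0.20 pos [ 196.  -486.9  231. ] th 21.9 grip 85.3 F [-0.8  0.1  0.1]
 -> target [459.7 105.  130.    9.4]  per row x20: [ 2.086 -2.487] z 0.505 twist 0.63  total z cm 10.1
(np.float64(459.6944493252667), np.float64(104.96420072774544)) (np.float64(534.088428115703), np.float64(117.24002736908079)) (np.float64(509.5042129586521), np.float64(266.2253164586813))
```

```bash
R='[2.08,-2.49,0.2,0.62]'; python3 -m pendant '[[2.08,-2.49,0.2,0.62],[2.08,-2.49,0.2,0.62],[2.08,-2.49,0.2,0.62],[2.08,-2.49,0.2,0.62],[2.08,-2.49,0.2,0.62],[2.08,-2.49,0.2,0.62],[2.08,-2.49,0.2,0.62],[2.08,-2.49,0.2,0.62],[2.08,-2.49,0.2,0.62],[2.08,-2.49,0.2,0.62]]' 5
python3 -m pendant '[[2.08,-2.49,0.2,0.62],[2.08,-2.49,0.2,0.62],[2.08,-2.49,0.2,0.62],[2.08,-2.49,0.2,0.62],[2.08,-2.49,0.2,0.62],[2.08,-2.49,0.2,0.62],[2.08,-2.49,0.2,0.62],[2.08,-2.49,0.2,0.62],[2.08,-2.49,0.2,0.62],[2.08,-2.49,0.2,0.62]]'
python3 -c "
from p import *
plan(*mag(-3,75.4),79,9.4,10)"
```

```text
time: 1.03
eef_pos: [311.0, -182.2, 211.3]
tcp_rot: [0.0, 0.991, 0.136, 0.0]
wrist_force: [-0.2, 0.6, -1.0]
grip_width: 0.586
time: 1.87
eef_pos: [458.1, 107.2, 191.1]
tcp_rot: [0.0, 0.997, 0.083, -0.0]
wrist_force: [1.0, -0.5, 0.5]
grip_width: 0.587
t=1.87 pos [458.1 107.2 191.1] th 9.5 grip 50.1 F [ 1.  -0.5  0.5]
 -> target [459.7 105.   79.    9.4]  per row x10: [0.012 0.024] z 1.121 twist 0.01  total z cm 11.21
```

```bash
python3 -m pendant '[[0.02,0.04,1.4,0],[0.02,0.04,1.4,0],[0.02,0.04,1.4,0],[0.02,0.04,1.4,0],[0.02,0.04,1.4,0],[0.01,0.02,1.4,0],[0,0,1.4,0],[0,0,1.0,0],[0,0,0.4,0],[0,0,0,0]]'
python3 -m pendant '[[0,0,0,0],[0,0,0,0],[0,0,0,0],[0,0,0,0],[0,0,0,0],[0,0,0,0],[0,0,0,0],[0,0,0,0],[0,0,0,0],[0,0,0,0]]' 0.5 30
python3 -c "
from p import *
plan(*mag(-3,0),79,9.4,10)"
```

```text
time: 2.7
eef_pos: [458.9, 103.4, 78.7]
tcp_rot: [-0.0, 0.997, 0.083, -0.001]
wrist_force: [0.4, 0.6, -0.2]
grip_width: 0.586
time: 3.53
eef_pos: [459.4, 104.7, 80.1]
tcp_rot: [-0.001, 0.997, 0.083, 0.001]
wrist_force: [-1.2, 10.0, 3.9]
grip_width: 0.16
t=3.53 pos [459.4 104.7  80.1] th 9.5 grip 13.6 F [-1.2 10.   3.9]
 -> target [534.1 117.2  79.    9.4]  per row x10: [ 0.757 -0.001] z 0.011 twist 0.01  total z cm 0.11
```

```bash
python3 -m pendant '[[0.8,-0.02,0,0],[0.8,-0.02,0,0],[0.8,-0.02,0,0],[0.8,0,0,0],[0.8,0,0,0],[0.8,0,0,0],[0.8,0,0,0],[0.7,0,0,0],[0.4,0,0,0],[0.1,0,0,0]]'
python3 -m pendant '[[0.05,0,0,0],[0.05,0,0,0],[0.05,0,0,0],[0.05,0,0,0],[0.05,0,0,0],[0.05,0,0,0],[0.05,0,0,0],[0.05,0,0,0],[0,0,0,0],[0,0,0,0]]'
python3 -c "
from p import *
plan(*mag(-3,0),79,9.4,10)"
```

```text
time: 4.37
eef_pos: [526.7, 116.3, 80.1]
tcp_rot: [-0.001, 0.997, 0.083, 0.001]
wrist_force: [-2.2, 5.5, 5.1]
grip_width: 0.157
time: 5.2
eef_pos: [530.2, 116.8, 80.2]
tcp_rot: [-0.001, 0.997, 0.083, 0.0]
wrist_force: [-2.5, 5.3, 3.4]
grip_width: 0.158
t=5.20 pos [530.2 116.8  80.2] th 9.6 grip 13.5 F [-2.5  5.3  3.4]
 -> target [534.1 117.2  79.    9.4]  per row x10: [0.039 0.002] z 0.012 twist 0.02  total z cm 0.12
```

```bash
python3 -m pendant '[[0.06,0,0,0],[0.06,0,0,0],[0.06,0,0,0],[0.06,0,0,0],[0.06,0,0,0],[0.06,0,0,0],[0.06,0,0,0],[0.06,0,0,0],[0,0,0,0],[0,0,0,0]]'
python3 -c "
from p import *
plan(*mag(-3,0),79,9.4,10)"
```

```text
time: 6.03
eef_pos: [534.9, 117.7, 80.2]
tcp_rot: [-0.001, 0.997, 0.083, 0.001]
wrist_force: [-2.1, 5.4, 3.8]
grip_width: 0.159
t=6.03 pos [534.9 117.7  80.2] th 9.6 grip 13.6 F [-2.1  5.4  3.8]
 -> target [534.1 117.2  79.    9.4]  per row x10: [-0.009  0.003] z 0.012 twist 0.02  total z cm 0.12
```

Not yet on the stop; continue slowly.

```bash
python3 -m pendant '[[0.05,0,0,0],[0.05,0,0,0],[0.05,0,0,0],[0.05,0,0,0],[0.05,0,0,0],[0.05,0,0,0],[0.05,0,0,0],[0.05,0,0,0],[0,0,0,0],[0,0,0,0]]'
python3 -c "
from p import *
plan(*mag(-3,0),79,9.4,10)"
```

```text
time: 6.87
eef_pos: [535.8, 117.9, 80.0]
tcp_rot: [-0.0, 0.996, 0.084, -0.004]
wrist_force: [-20.4, -0.1, 15.2]
grip_width: 0.155
t=6.87 pos [535.8 117.9  80. ] th 9.6 grip 13.2 F [-20.4  -0.1  15.2]
 -> target [534.1 117.2  79.    9.4]  per row x10: [-0.018  0.003] z 0.01 twist 0.02  total z cm 0.1
```

```bash
python3 -m pendant '[[-0.2,0,0,0],[0,0,0,0],[0,0,0,0],[0,0,0,0],[0,0,0,0],[0,0,-1,0],[0,0,-1.5,0],[0,0,-2,0],[0,0,-2,0],[0,0,-2,0]]' 4 40
python3 -c "
from p import *
plan(*CAN['thin'][:2],80,-12.5,10)"
```

```text
time: 7.7
eef_pos: [536.9, 117.1, 166.0]
tcp_rot: [0.0, 0.997, 0.083, 0.0]
wrist_force: [0.2, 0.1, 0.1]
grip_width: 0.464
t=7.70 pos [536.9 117.1 166. ] th 9.5 grip 39.6 F [0.2 0.1 0.1]
 -> target [ 455.1 -154.6   80.   -12.5]  per row x10: [-0.804  2.739] z 0.86 twist 2.2  total z cm 8.6
```

```bash
python3 -m pendant '[[-0.8,2.74,0.8,2.2],[-0.8,2.74,0.8,2.2],[-0.8,2.74,0.8,2.2],[-0.8,2.74,0.8,2.2],[-0.8,2.74,0.8,2.2],[-0.8,2.74,0.8,2.2],[-0.8,2.74,0.8,2.2],[-0.8,2.74,0.8,2.2],[-0.8,2.74,0.8,2.2],[-0.8,2.74,0.8,2.2]]'
python3 - <<'E'
from p import *;import cv2
plan(*CAN['thin'][:2],16,-12.5,10)
c=bot.camera("scene");np.savez("sc.npz",K=c["intrinsics"],T=c["pose"]);cv2.imwrite("pics/s1.png",c["frame"][:,:,::-1]);a=c["frame"][170:320,210:410,::-1]
cv2.imwrite("pics/s1c.png",cv2.resize(a,None,fx=4,fy=4,interpolation=cv2.INTER_CUBIC))
E
```

```text
time: 8.53
eef_pos: [455.3, -156.2, 84.7]
tcp_rot: [0.0, 0.994, -0.11, 0.001]
wrist_force: [0.8, -0.2, -0.0]
grip_width: 0.466
t=8.53 pos [ 455.3 -156.2   84.7] th -12.6 grip 39.8 F [ 0.8 -0.2 -0. ]
 -> target [ 455.1 -154.6   16.   -12.5]  per row x10: [-0.005 -0.016] z 0.687 twist -0.01  total z cm 6.87
```

View pics/s1c.png

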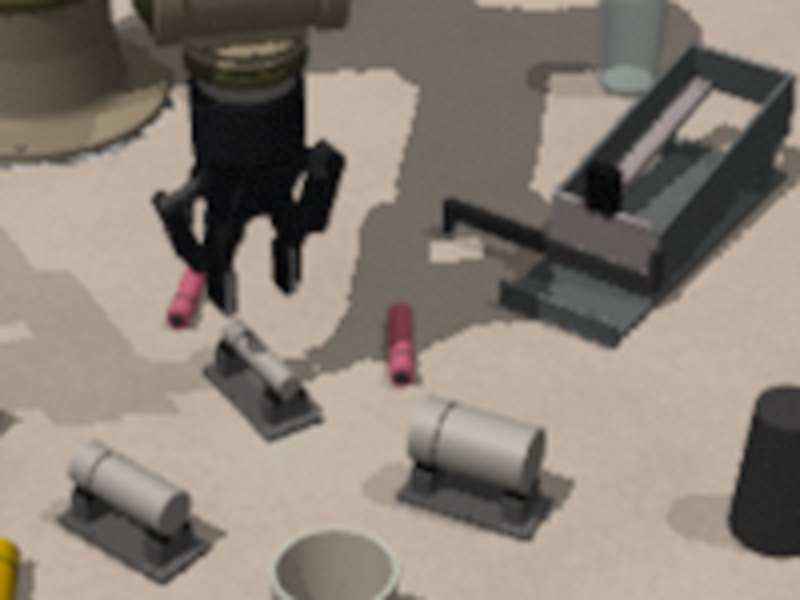

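The scene crop shows the gate plate closing the channel, with the tab at crop (603,188), and the open fingers straddling the thin canister above its cradle. Descend and grip.

```bash
python3 -m pendant '[[0,-0.05,0.8,0],[0,-0.05,0.8,0],[0,-0.05,0.8,0],[0,0,0.8,0],[0,0,0.8,0],[0,0,0.8,0],[0,0,0.8,0],[0,0,0.8,0],[0,0,0.45,0],[0,0,0,0]]'
python3 -m pendant '[[0,0,0,0],[0,0,0,0],[0,0,0,0],[0,0,0,0],[0,0,0,0],[0,0,0,0],[0,0,0,0],[0,0,0,0],[0,0,0,0],[0,0,0,0]]' 0.8 40
python3 -c "
from p import *
plan(*CAN['thin'][:2],16,-12.5,10)"
```

```text
time: 9.42
eef_pos: [455.4, -153.0, 14.8]
tcp_rot: [-0.0, 0.994, -0.109, -0.001]
wrist_force: [-0.4, -0.5, -0.0]
grip_width: 0.47
time: 10.25
eef_pos: [456.1, -153.4, 16.1]
tcp_rot: [0.0, 0.994, -0.109, 0.0]
wrist_force: [0.0, 0.6, 5.7]
grip_width: 0.198
t=10.25 pos [ 456.1 -153.4   16.1] th -12.5 grip 16.9 F [0.  0.6 5.7]
 -> target [ 455.1 -154.6   16.   -12.5]  per row x10: [-0.007  0.014] z 0.001 twist 0.0  total z cm 0.01
```

```bash
python3 -m pendant '[[0,0,-0.5,0],[0,0,-1,0],[0,0,-1.5,0],[0,0,-2,0],[0,0,-2,0],[0,0,-2,0],[0,0,-2,0],[0,0,-2,0],[0,0,-1,0],[0,0,0,0]]'
python3 -c "
from p import *
plan(*mag(150,0),120,9.4,20)"
```

```text
time: 11.08
eef_pos: [456.6, -153.7, 158.0]
tcp_rot: [0.001, 0.994, -0.109, 0.002]
wrist_force: [0.0, 0.6, -0.6]
grip_width: 0.192
t=11.08 pos [ 456.6 -153.7  158. ] th -12.5 grip 16.4 F [ 0.   0.6 -0.6]
 -> target [509.2 268.2 120.    9.4]  per row x20: [ 0.187 -2.131] z 0.19 twist -1.09  total z cm 3.8
```

```bash
python3 -m pendant '[[0.19,-2.13,0,-1.1],[0.19,-2.13,0,-1.1],[0.19,-2.13,0,-1.1],[0.19,-2.13,0,-1.1],[0.19,-2.13,0,-1.1],[0.19,-2.13,0,-1.1],[0.19,-2.13,0,-1.1],[0.19,-2.13,0,-1.1],[0.19,-2.13,0,-1.1],[0.19,-2.13,0,-1.1]]'
python3 -m pendant '[[0.19,-2.13,0.2,-1.1],[0.19,-2.13,0.2,-1.1],[0.19,-2.13,0.2,-1.1],[0.19,-2.13,0.3,-1.1],[0.19,-2.13,0.3,-1.1],[0.19,-2.13,0.4,-1.1],[0.19,-2.13,0.5,-1.1],[0.19,-2.13,0.5,-1.1],[0.19,-2.13,0.5,-1.1],[0.19,-2.13,0.5,-1.1]]'
python3 -m pendant '[[0,0,0,0],[0,0,0,0],[0,0,0,0],[0,0,0,0],[0,0,0,0],[0,0,0,0],[0,0,0,0],[0,0,0,0],[0,0,0,0],[0,0,0,0]]'
python3 - <<'E'
from p import *;import cv2
plan(*mag(150,0),46,9.4,10)
c=bot.camera("top");s=bot.camera("scene");cv2.imwrite("pics/t2.png",c["frame"][:,:,::-1]);cv2.imwrite("pics/s2.png",s["frame"][:,:,::-1])
a=c["frame"][200:330,120:300,::-1];b=s["frame"][160:260,310:440,::-1]
a=cv2.resize(a,(720,520),interpolation=cv2.INTER_CUBIC)[:,:400];b=cv2.resize(b,(520,400),interpolation=cv2.INTER_CUBIC)[:,:400]
cv2.imwrite("pics/c3.png",np.hstack([a,np.vstack([b,np.zeros((120,400,3),np.uint8)])]))
E
```

```text
time: 11.92
eef_pos: [502.0, 56.2, 154.6]
tcp_rot: [-0.0, 1.0, -0.012, -0.001]
wrist_force: [-0.0, -0.9, -0.4]
grip_width: 0.201
time: 12.75
eef_pos: [507.8, 269.4, 118.1]
tcp_rot: [0.0, 0.997, 0.084, -0.001]
wrist_force: [-0.2, -0.6, -0.9]
grip_width: 0.189
time: 13.58
eef_pos: [508.5, 268.5, 119.8]
tcp_rot: [-0.0, 0.997, 0.083, 0.0]
wrist_force: [-0.3, 0.3, -0.1]
grip_width: 0.194
t=13.58 pos [508.5 268.5 119.8] th 9.5 grip 16.6 F [-0.3  0.3 -0.1]
 -> target [509.2 268.2  46.    9.4]  per row x10: [0.006 0.004] z 0.738 twist 0.01  total z cm 7.38
```

View pics/c3.png

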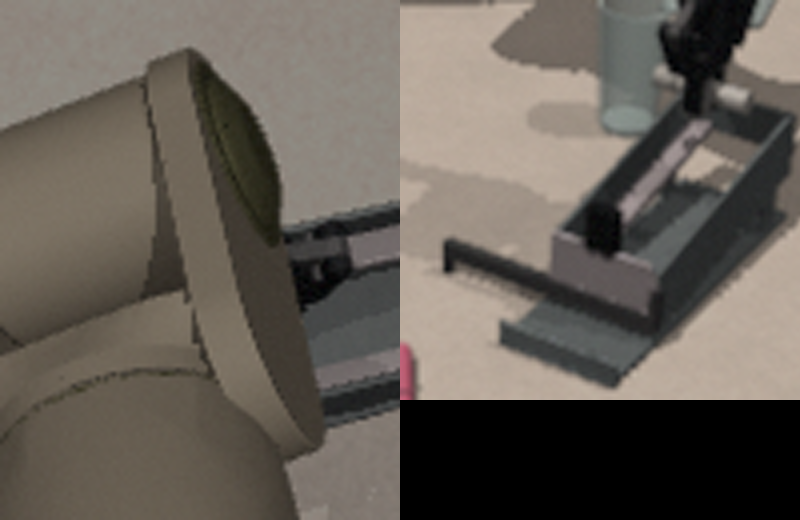

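In this view the tumbler stands just behind the magazine and the top camera is hidden by the arm. In the scene crop the thin canister spans (654,74)–(754,96) over the channel. Next, compare the predicted and observed end positions relative to the magazine.

```bash
cat > sc.py <<'E'
from h import *; from p import *
d=np.load("sc.npz");K2=d["K"];P2=np.linalg.inv(d["T"])
def ps(p): return proj(p,K2,P2)
def M(L): return np.array([[*mag(a,b),z] for a,b,z in L])
E
python3 - <<'E'
from sc import *
print("lip",ps(M([(-65,48,22),(-65,-48,22)])).round(1).tolist(),"obs 335,241 363.7,256")
print("top far wall corner",ps(M([(222,-48,104),(222,48,104)])).round(1).tolist())
print("gate top",ps(M([(-3,43,73),(-3,-43,73)])).round(1).tolist())
for x,y in [(508.5,268.5),]:
  for o in(-3,0,3):
    a=np.radians(9.5);q=ps(cyl(x+o*np.cos(a),y+o*np.sin(a),a+np.pi/2,138.8,9));print(o,q[q[:,0].argmin()].round(1),q[q[:,0].argmax()].round(1))
E
python3 -c "
import cv2;a=cv2.imread('pics/s2.png')[165:265,330:430];cv2.imwrite('pics/c4.png',cv2.resize(a,None,fx=6,fy=6,interpolation=cv2.INTER_CUBIC))"
```

```text
lip [[334.9, 239.8], [362.6, 250.7]] obs 335,241 363.7,256
top far wall corner [[409.5, 187.2], [383.1, 178.9]]
gate top [[348.0, 217.0], [372.8, 226.0]]
-3 [372.9 179.5] [398.3 183.8]
0 [373.7 179.7] [399.2 184.1]
3 [374.6 180. ] [400.1 184.4]
```

View pics/c4.png

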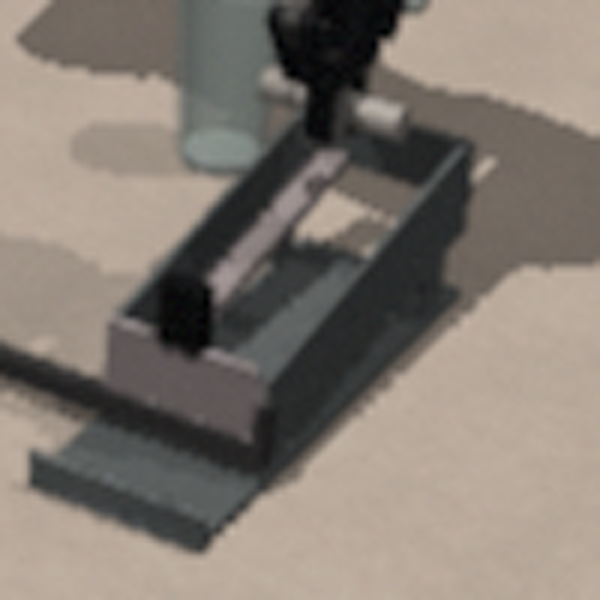

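Allowing for known offsets, both cameras agree that the canister needs about +1.7 mm along tool x. Lower it, feeling for contact.

```bash
python3 -m pendant '[[0.06,0,0.5,0],[0.06,0,0.5,0],[0.05,0,0.5,0],[0,0,0.5,0],[0,0,0.5,0],[0,0,0.5,0],[0,0,0.4,0],[0,0,0.3,0],[0,0,0,0],[0,0,0,0]]'
python3 -m pendant '[[0,0,0.4,0],[0,0,0.4,0],[0,0,0.4,0],[0,0,0.4,0],[0,0,0.4,0],[0,0,0.4,0],[0,0,0.3,0],[0,0,0.2,0],[0,0,0.1,0],[0,0,0,0]]'
python3 -c "
from p import *
plan(*mag(150,0),46,9.4,10)"
```

```text
time: 14.57
eef_pos: [510.2, 268.8, 82.8]
tcp_rot: [0.0, 0.997, 0.083, -0.0]
wrist_force: [-0.5, 1.4, -0.9]
grip_width: 0.192
time: 15.4
eef_pos: [510.1, 268.8, 52.6]
tcp_rot: [0.0, 0.997, 0.083, -0.0]
wrist_force: [0.1, 0.1, -0.5]
grip_width: 0.198
t=15.40 pos [510.1 268.8  52.6] th 9.5 grip 17.0 F [ 0.1  0.1 -0.5]
 -> target [509.2 268.2  46.    9.4]  per row x10: [-0.01   0.004] z 0.066 twist 0.01  total z cm 0.66
```

```bash
python3 -m pendant '[[0,0,0.1,0],[0,0,0.1,0],[0,0,0.1,0],[0,0,0.08,0],[0,0,0.07,0],[0,0,0.05,0],[0,0,0.05,0],[0,0,0,0],[0,0,0,0],[0,0,0,0]]'
python3 -c "
from p import *
plan(*mag(150,0),46,9.4,10)"
```

```text
time: 16.23
eef_pos: [510.2, 268.8, 47.3]
tcp_rot: [-0.0, 0.997, 0.083, 0.0]
wrist_force: [-0.5, -0.4, -0.5]
grip_width: 0.198
t=16.23 pos [510.2 268.8  47.3] th 9.5 grip 16.9 F [-0.5 -0.4 -0.5]
 -> target [509.2 268.2  46.    9.4]  per row x10: [-0.011  0.004] z 0.013 twist 0.01  total z cm 0.13
```

```bash
python3 -m pendant '[[0,0,0.05,0],[0,0,0.05,0],[0,0,0.05,0],[0,0,0,0],[0,0,0,0],[0,0,0,0],[0,0,0,0],[0,0,0,0],[0,0,0,0],[0,0,0,0]]'
python3 -c "
from p import *
plan(*mag(150,0),46,9.4,10)"
```

```text
time: 17.07
eef_pos: [510.3, 268.8, 46.3]
tcp_rot: [-0.0, 0.997, 0.083, 0.0]
wrist_force: [-2.9, -0.4, 5.8]
grip_width: 0.197
t=17.07 pos [510.3 268.8  46.3] th 9.5 grip 16.8 F [-2.9 -0.4  5.8]
 -> target [509.2 268.2  46.    9.4]  per row x10: [-0.012  0.004] z 0.003 twist 0.01  total z cm 0.03
```

Rails contact felt (5.8 N). Release, wait briefly, lift.

```bash
python3 -m pendant '[[0,0,0,0],[0,0,0,0],[0,0,0,0],[0,0,0,0],[0,0,-0.3,0],[0,0,-0.8,0],[0,0,-1.5,0],[0,0,-2.2,0],[0,0,-3,0],[0,0,-3,0]]' 3.5
python3 -c "
from p import *
plan(*CAN['medium'][:2],100,2.8,30)"
```

```text
time: 17.9
eef_pos: [509.9, 268.7, 155.4]
tcp_rot: [0.0, 0.997, 0.083, -0.0]
wrist_force: [1.2, 0.1, 0.6]
grip_width: 0.406
t=17.90 pos [509.9 268.7 155.4] th 9.5 grip 34.7 F [1.2 0.1 0.6]
 -> target [ 504.5 -312.5  100.     2.8]  per row x30: [-0.23   1.925] z 0.185 twist 0.22  total z cm 5.54
```

```bash
python3 -m pendant '[[-0.34,2.89,0,0.33],[-0.34,2.89,0,0.33],[-0.34,2.89,0,0.33],[-0.34,2.89,0,0.33],[-0.34,2.89,0,0.33],[-0.34,2.89,0,0.33],[-0.34,2.89,0,0.33],[-0.34,2.89,0,0.33],[-0.34,2.89,0,0.33],[-0.34,2.89,0,0.33]]' 5.2
python3 -m pendant '[[-0.34,2.89,0,0.33],[-0.34,2.89,0,0.33],[-0.34,2.89,0,0.33],[-0.34,2.89,0,0.33],[-0.34,2.89,0,0.33],[-0.34,2.89,0.6,0.33],[-0.34,2.89,0.8,0.33],[-0.34,2.89,0.8,0.33],[-0.34,2.89,0.8,0.33],[-0.34,2.89,0.8,0.33]]'
python3 - <<'E'
from p import *;import cv2
plan(*CAN['medium'][:2],24,2.8,10)
c=bot.camera("top");s=bot.camera("scene");cv2.imwrite("pics/t3.png",c["frame"][:,:,::-1]);cv2.imwrite("pics/s3.png",s["frame"][:,:,::-1])
a=c["frame"][230:330,140:300,::-1];b=s["frame"][240:330,190:290,::-1]
a=cv2.resize(a,(480,300),interpolation=cv2.INTER_CUBIC);b=cv2.resize(b,(320,288),interpolation=cv2.INTER_CUBIC)
cv2.imwrite("pics/c5.png",np.hstack([a[:288],b]))
E
```

```text
time: 18.73
eef_pos: [516.9, -23.5, 154.6]
tcp_rot: [0.0, 0.999, 0.054, 0.0]
wrist_force: [-1.1, 0.3, 0.2]
grip_width: 0.603
time: 19.57
eef_pos: [506.9, -314.4, 116.2]
tcp_rot: [0.0, 1.0, 0.025, 0.0]
wrist_force: [0.5, -0.1, 0.1]
grip_width: 0.611
t=19.57 pos [ 506.9 -314.4  116.2] th 2.9 grip 52.2 F [ 0.5 -0.1  0.1]
 -> target [ 504.5 -312.5   24.     2.8]  per row x10: [-0.023 -0.02 ] z 0.922 twist 0.01  total z cm 9.22
```

View pics/c5.png

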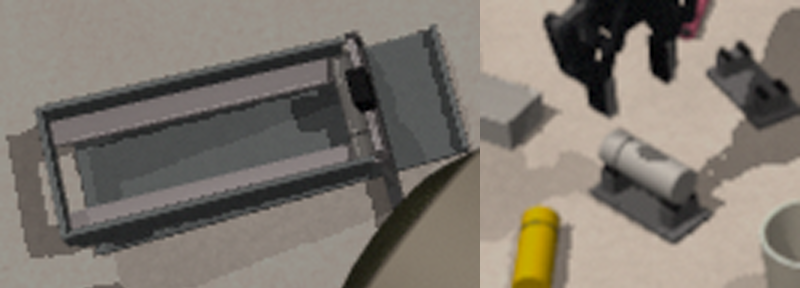

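The thin canister has rolled to the shut gate: the light bar at crop (345,100) beside the gate, spanning both rails. The fingers are above the medium. Descend and grip.

```bash
python3 -m pendant '[[-0.08,-0.03,1.1,0],[-0.08,-0.03,1.1,0],[-0.08,-0.03,1.1,0],[0,0,1.1,0],[0,0,1.1,0],[0,0,1.1,0],[0,0,1.1,0],[0,0,1.0,0],[0,0,0.6,0],[0,0,0.1,0]]'
python3 -m pendant '[[0,0,0,0],[0,0,0,0],[0,0,0,0],[0,0,0,0],[0,0,0,0],[0,0,0,0],[0,0,0,0],[0,0,0,0],[0,0,0,0],[0,0,0,0]]' 2 45
python3 -c "
from p import *
plan(*CAN['medium'][:2],24,2.8,10)"
```

```text
time: 20.5
eef_pos: [504.1, -311.7, 20.3]
tcp_rot: [-0.001, 1.0, 0.026, -0.001]
wrist_force: [0.5, -0.2, 0.7]
grip_width: 0.61
time: 21.33
eef_pos: [504.8, -311.9, 22.5]
tcp_rot: [0.0, 1.0, 0.026, 0.0]
wrist_force: [-1.8, 4.3, 6.1]
grip_width: 0.336
t=21.33 pos [ 504.8 -311.9   22.5] th 2.9 grip 28.7 F [-1.8  4.3  6.1]
 -> target [ 504.5 -312.5   24.     2.8]  per row x10: [-0.004  0.006] z -0.015 twist 0.01  total z cm -0.15
```

```bash
python3 -m pendant '[[0,0,-0.5,0],[0,0,-1,0],[0,0,-1.5,0],[0,0,-2,0],[0,0,-2,0],[0,0,-2,0],[0,0,-2,0],[0,0,-2,0],[0,0,-1,0],[0,0,0,0]]'
python3 -c "
from p import *
x,y=mag(150,0);plan(x+.5,y,125,9.4,20)"
```

```text
time: 22.17
eef_pos: [505.3, -313.0, 164.6]
tcp_rot: [0.002, 1.0, 0.026, 0.002]
wrist_force: [1.0, 0.1, -0.7]
grip_width: 0.334
t=22.17 pos [ 505.3 -313.   164.6] th 2.9 grip 28.5 F [ 1.   0.1 -0.7]
 -> target [509.7 268.2 125.    9.4]  per row x20: [ 0.326 -2.889] z 0.198 twist -0.32  total z cm 3.96
```

```bash
python3 -m pendant '[[0.33,-2.89,0,-0.32],[0.33,-2.89,0,-0.32],[0.33,-2.89,0,-0.32],[0.33,-2.89,0,-0.32],[0.33,-2.89,0,-0.32],[0.33,-2.89,0,-0.32],[0.33,-2.89,0,-0.32],[0.33,-2.89,0,-0.32],[0.33,-2.89,0,-0.32],[0.33,-2.89,0,-0.32]]'
python3 -m pendant '[[0.33,-2.89,0,-0.32],[0.33,-2.89,0,-0.32],[0.33,-2.89,0,-0.32],[0.33,-2.89,0,-0.32],[0.33,-2.89,0,-0.32],[0.33,-2.89,0.4,-0.32],[0.33,-2.89,0.6,-0.32],[0.33,-2.89,0.8,-0.32],[0.33,-2.89,0.9,-0.32],[0.33,-2.89,0.9,-0.32]]'
python3 -m pendant '[[0,0,0,0],[0,0,0,0],[0,0,0,0],[0,0,0,0],[0,0,0,0],[0,0,0,0],[0,0,0,0],[0,0,0,0],[0,0,0,0],[0,0,0,0]]'
python3 -c "
from p import *
x,y=mag(150,0);plan(x+.5,y,51,9.4,10)"
```

```text
time: 23.0
eef_pos: [514.9, -20.1, 160.8]
tcp_rot: [-0.0, 0.999, 0.054, -0.001]
wrist_force: [1.1, -0.1, -1.3]
grip_width: 0.337
time: 23.83
eef_pos: [509.5, 270.6, 124.3]
tcp_rot: [0.0, 0.997, 0.081, -0.001]
wrist_force: [0.0, 0.1, -1.2]
grip_width: 0.338
time: 24.67
eef_pos: [510.1, 269.3, 125.8]
tcp_rot: [0.0, 0.997, 0.081, 0.0]
wrist_force: [-1.0, -0.5, -0.5]
grip_width: 0.339
t=24.67 pos [510.1 269.3 125.8] th 9.3 grip 29.0 F [-1.  -0.5 -0.5]
 -> target [509.7 268.2  51.    9.4]  per row x10: [-0.006  0.01 ] z 0.748 twist -0.01  total z cm 7.48
```

```bash
python3 -m pendant '[[-0.02,0.03,0.8,0],[-0.02,0.03,0.9,0],[0,0.03,0.9,0],[0,0,0.9,0],[0,0,0.9,0],[0,0,0.9,0],[0,0,0.8,0],[0,0,0.5,0],[0,0,0.2,0],[0,0,0,0]]'
python3 -m pendant '[[0,0,0.1,0],[0,0,0.1,0],[0,0,0.1,0],[0,0,0.08,0],[0,0,0.06,0],[0,0,0.06,0],[0,0,0.06,0],[0,0,0,0],[0,0,0,0],[0,0,0,0]]'
python3 -c "
from p import *
x,y=mag(150,0);plan(x+.5,y,51,9.4,10)"
```

```text
time: 25.5
eef_pos: [509.7, 268.4, 57.4]
tcp_rot: [0.0, 0.997, 0.081, -0.0]
wrist_force: [0.1, 0.3, -1.2]
grip_width: 0.338
time: 26.33
eef_pos: [509.9, 268.4, 52.2]
tcp_rot: [-0.0, 0.997, 0.081, 0.0]
wrist_force: [0.0, 0.3, -0.5]
grip_width: 0.337
t=26.33 pos [509.9 268.4  52.2] th 9.3 grip 28.7 F [ 0.   0.3 -0.5]
 -> target [509.7 268.2  51.    9.4]  per row x10: [-0.002  0.002] z 0.012 twist -0.01  total z cm 0.12
```

```bash
python3 -m pendant '[[0,0,0.05,0],[0,0,0.05,0],[0,0,0.04,0],[0,0,0,0],[0,0,0,0],[0,0,0,0],[0,0,0,0],[0,0,0,0],[0,0,0,0],[0,0,0,0]]'
python3 -c "
from p import *
x,y=mag(150,0);plan(x+.5,y,51,9.4,10)"
```

```text
time: 27.17
eef_pos: [509.9, 268.4, 51.3]
tcp_rot: [-0.0, 0.997, 0.081, 0.0]
wrist_force: [-3.1, -1.3, 5.7]
grip_width: 0.334
t=27.17 pos [509.9 268.4  51.3] th 9.3 grip 28.5 F [-3.1 -1.3  5.7]
 -> target [509.7 268.2  51.    9.4]  per row x10: [-0.003  0.002] z 0.003 twist -0.01  total z cm 0.03
```

```bash
python3 -m pendant '[[0,0,0,0],[0,0,0,0],[0,0,0,0],[0,0,0,0],[0,0,-0.3,0],[0,0,-0.8,0],[0,0,-1.5,0],[0,0,-2.2,0],[0,0,-3,0],[0,0,-3,0]]' 4.7
python3 -c "
from p import *
plan(*CAN['thick'][:2],110,18.3,20)"
```

```text
time: 28.0
eef_pos: [509.5, 268.3, 160.4]
tcp_rot: [0.0, 0.997, 0.081, -0.0]
wrist_force: [0.2, -0.5, 0.5]
grip_width: 0.552
t=28.00 pos [509.5 268.3 160.4] th 9.3 grip 47.1 F [ 0.2 -0.5  0.5]
 -> target [ 640.4 -131.7  110.    18.3]  per row x20: [0.166 2.1  ] z 0.252 twist -0.45  total z cm 5.04
```

```bash
python3 -m pendant '[[0.17,2.1,0,-0.45],[0.17,2.1,0,-0.45],[0.17,2.1,0,-0.45],[0.17,2.1,0,-0.45],[0.17,2.1,0,-0.45],[0.17,2.1,0,-0.45],[0.17,2.1,0,-0.45],[0.17,2.1,0,-0.45],[0.17,2.1,0,-0.45],[0.17,2.1,0,-0.45]]' 7
python3 -m pendant '[[0.17,2.1,0,-0.45],[0.17,2.1,0,-0.45],[0.17,2.1,0,-0.45],[0.17,2.1,0,-0.45],[0.17,2.1,0,-0.45],[0.17,2.1,0.5,-0.45],[0.17,2.1,0.5,-0.45],[0.17,2.1,0.5,-0.45],[0.17,2.1,0.5,-0.45],[0.17,2.1,0.5,-0.45]]'
python3 - <<'E'
from p import *;import cv2
plan(*CAN['thick'][:2],30,18.3,10)
c=bot.camera("top");s=bot.camera("scene");cv2.imwrite("pics/t4.png",c["frame"][:,:,::-1]);cv2.imwrite("pics/s4.png",s["frame"][:,:,::-1])
a=c["frame"][230:330,140:300,::-1];b=s["frame"][200:330,290:420,::-1]
a=cv2.resize(a,(480,300),interpolation=cv2.INTER_CUBIC);b=cv2.resize(b,(300,300),interpolation=cv2.INTER_CUBIC)
cv2.imwrite("pics/c6.png",np.hstack([a,b]))
E
```

```text
time: 28.83
eef_pos: [568.1, 64.9, 159.6]
tcp_rot: [0.0, 0.993, 0.121, 0.0]
wrist_force: [0.0, 0.3, -0.3]
grip_width: 0.816
time: 29.67
eef_pos: [641.9, -132.4, 134.4]
tcp_rot: [0.0, 0.987, 0.159, 0.0]
wrist_force: [0.4, 0.3, -0.4]
grip_width: 0.82
t=29.67 pos [ 641.9 -132.4  134.4] th 18.4 grip 70.0 F [ 0.4  0.3 -0.4]
 -> target [ 640.4 -131.7   30.    18.3]  per row x10: [-0.012 -0.012] z 1.044 twist 0.01  total z cm 10.44
```

View pics/c6.png

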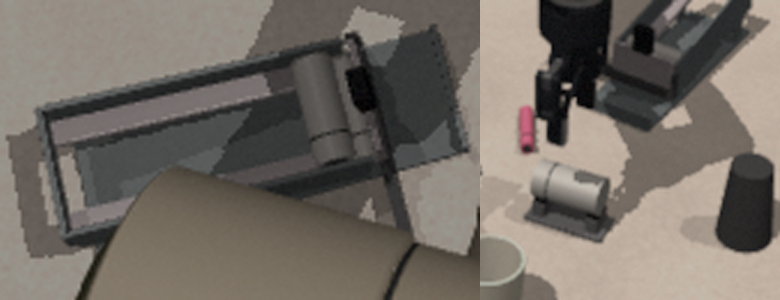

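The medium canister rests behind the thin, at crop (322,108). The gripper is over the thick one. Descend and grip.

```bash
python3 -m pendant '[[-0.05,-0.04,1.2,0],[-0.04,-0.04,1.2,0],[-0.03,-0.03,1.2,0],[0,0,1.2,0],[0,0,1.2,0],[0,0,1.2,0],[0,0,1.2,0],[0,0,1.2,0],[0,0,0.8,0],[0,0,0.2,0]]'
python3 -m pendant '[[0,0,0,0],[0,0,0,0],[0,0,0,0],[0,0,0,0],[0,0,0,0],[0,0,0,0],[0,0,0,0],[0,0,0,0],[0,0,0,0],[0,0,0,0]]' 3.4 50
python3 -c "
from p import *
plan(*CAN['thick'][:2],29,18.3,10)"
```

```text
time: 30.6
eef_pos: [639.4, -130.5, 25.8]
tcp_rot: [-0.001, 0.987, 0.159, -0.001]
wrist_force: [0.1, 0.1, -0.4]
grip_width: 0.822
time: 31.43
eef_pos: [640.6, -131.0, 28.6]
tcp_rot: [0.0, 0.987, 0.159, 0.001]
wrist_force: [0.1, -1.4, 5.1]
grip_width: 0.501
t=31.43 pos [ 640.6 -131.    28.6] th 18.3 grip 42.8 F [ 0.1 -1.4  5.1]
 -> target [ 640.4 -131.7   29.    18.3]  per row x10: [-0.004  0.006] z -0.004 twist 0.0  total z cm -0.04
```

```bash
python3 -m pendant '[[0,0,-0.5,0],[0,0,-1,0],[0,0,-1.5,0],[0,0,-2,0],[0,0,-2,0],[0,0,-2,0],[0,0,-2,0],[0,0,-2,0],[0,0,-1,0],[0,0,0,0]]'
python3 -c "
from p import *
x,y=mag(150,0);plan(x+.6,y,130,9.4,20)"
```

```text
time: 32.27
eef_pos: [640.7, -130.9, 170.4]
tcp_rot: [0.001, 0.987, 0.159, 0.002]
wrist_force: [-0.3, -0.2, -2.4]
grip_width: 0.5
t=32.27 pos [ 640.7 -130.9  170.4] th 18.3 grip 42.7 F [-0.3 -0.2 -2.4]
 -> target [509.8 268.2 130.    9.4]  per row x20: [-0.149 -2.097] z 0.202 twist 0.45  total z cm 4.04
```

```bash
python3 -m pendant '[[-0.15,-2.09,0,0.45],[-0.15,-2.09,0,0.45],[-0.15,-2.09,0,0.45],[-0.15,-2.09,0,0.45],[-0.15,-2.09,0,0.45],[-0.15,-2.09,0,0.45],[-0.15,-2.09,0,0.45],[-0.15,-2.09,0,0.45],[-0.15,-2.09,0,0.45],[-0.15,-2.09,0,0.45]]'
python3 -m pendant '[[-0.15,-2.09,0,0.45],[-0.15,-2.09,0,0.45],[-0.15,-2.09,0,0.45],[-0.15,-2.09,0,0.45],[-0.15,-2.09,0,0.45],[-0.15,-2.09,0.4,0.45],[-0.15,-2.09,0.6,0.45],[-0.15,-2.09,0.8,0.45],[-0.15,-2.09,0.9,0.45],[-0.15,-2.09,0.9,0.45]]'
python3 -m pendant '[[0,0,0,0],[0,0,0,0],[0,0,0,0],[0,0,0,0],[0,0,0,0],[0,0,0,0],[0,0,0,0],[0,0,0,0],[0,0,0,0],[0,0,0,0]]'
python3 -c "
from p import *
x,y=mag(150,0);plan(x+.6,y,57,9.4,10)"
```

```text
time: 33.1
eef_pos: [565.8, 66.6, 166.4]
tcp_rot: [-0.0, 0.993, 0.12, -0.001]
wrist_force: [0.1, -1.3, -1.7]
grip_width: 0.5
time: 33.93
eef_pos: [508.4, 267.8, 130.1]
tcp_rot: [0.0, 0.997, 0.081, -0.001]
wrist_force: [0.3, -0.2, -1.8]
grip_width: 0.501
time: 34.77
eef_pos: [509.6, 267.0, 131.8]
tcp_rot: [-0.0, 0.997, 0.081, 0.0]
wrist_force: [0.2, 0.9, -2.5]
grip_width: 0.504
t=34.77 pos [509.6 267.  131.8] th 9.3 grip 43.0 F [ 0.2  0.9 -2.5]
 -> target [509.8 268.2  57.    9.4]  per row x10: [ 0.004 -0.012] z 0.748 twist -0.01  total z cm 7.48
```

```bash
python3 -m pendant '[[0.02,-0.04,0.8,0],[0.02,-0.04,0.9,0],[0,-0.04,0.9,0],[0,0,0.9,0],[0,0,0.9,0],[0,0,0.9,0],[0,0,0.8,0],[0,0,0.5,0],[0,0,0.2,0],[0,0,0,0]]'
python3 -m pendant '[[0,0,0.1,0],[0,0,0.1,0],[0,0,0.1,0],[0,0,0.08,0],[0,0,0.06,0],[0,0,0.06,0],[0,0,0.06,0],[0,0,0,0],[0,0,0,0],[0,0,0,0]]'
python3 -c "
from p import *
x,y=mag(150,0);plan(x+.6,y,57,9.4,10)"
```

```text
time: 35.6
eef_pos: [509.7, 268.2, 63.4]
tcp_rot: [0.0, 0.997, 0.081, -0.0]
wrist_force: [-0.4, 0.5, -2.2]
grip_width: 0.503
time: 36.43
eef_pos: [509.8, 268.3, 58.2]
tcp_rot: [0.0, 0.997, 0.081, -0.0]
wrist_force: [-0.3, -0.4, -2.0]
grip_width: 0.501
t=36.43 pos [509.8 268.3  58.2] th 9.3 grip 42.8 F [-0.3 -0.4 -2. ]
 -> target [509.8 268.2  57.    9.4]  per row x10: [-0.     0.001] z 0.012 twist -0.01  total z cm 0.12
```

```bash
python3 -m pendant '[[0,0,0.05,0],[0,0,0.05,0],[0,0,0.04,0],[0,0,0.03,0],[0,0,0,0],[0,0,0,0],[0,0,0,0],[0,0,0,0],[0,0,0,0],[0,0,0,0]]'
python3 -c "
from p import *
x,y=mag(150,0);plan(x+.6,y,57,9.4,10)"
```

```text
time: 37.27
eef_pos: [509.9, 268.3, 57.0]
tcp_rot: [-0.0, 0.997, 0.081, 0.0]
wrist_force: [-2.9, -0.8, 6.1]
grip_width: 0.504
t=37.27 pos [509.9 268.3  57. ] th 9.3 grip 43.0 F [-2.9 -0.8  6.1]
 -> target [509.8 268.2  57.    9.4]  per row x10: [-0.001  0.001] z -0.0 twist -0.01  total z cm -0.0
```

Contact. Release, lift, and move clear toward -y so both cameras see the magazine.

```bash
python3 -m pendant '[[0,0,0,0],[0,0,0,0],[0,0,0,0],[0,0,0,0],[0,0,-0.3,0],[0,0,-0.8,0],[0,0,-1.5,0],[0,0,-2.2,0],[0,0,-3,0],[0,0,-3,0]]' 6.2
python3 -m pendant '[[-0.5,2.5,-0.5,0],[-0.5,2.5,-0.5,0],[-0.5,2.5,-0.5,0],[-0.5,2.5,-0.5,0],[-0.5,2.5,-0.5,0],[-0.5,2.5,0,0],[-0.5,2.5,0,0],[-0.5,2.5,0,0],[-0.5,2.5,0,0],[-0.5,2.5,0,0]]'
python3 -m pendant '[[-0.5,2.5,0,0],[-0.5,2.5,0,0],[-0.5,2.5,0,0],[-0.5,2.5,0,0],[-0.5,2.5,0,0],[-0.5,2.5,0,0],[-0.5,2.5,0,0],[-0.5,2.5,0,0],[-0.5,2.5,0,0],[-0.5,2.5,0,0]]'
python3 - <<'E'
from p import *;import cv2
print(now()[0]["time"],now()[1])
c=bot.camera("top");s=bot.camera("scene")
a=c["frame"][110:390,100:480,::-1];b=s["frame"][160:260,310:430,::-1]
a=cv2.resize(a,None,fx=1.1,fy=1.1,interpolation=cv2.INTER_CUBIC);b=cv2.resize(b,(370,308),interpolation=cv2.INTER_CUBIC)
cc=cv2.resize(c["frame"][230:330,140:300,::-1],(464,290),interpolation=cv2.INTER_CUBIC)
o=np.zeros((600,790,3),np.uint8);o[:308,:418]=a;o[:308,420:790]=b;o[310:600,:464]=cc
cv2.imwrite("pics/c7.png",o)
E
```

```text
time: 38.1
eef_pos: [509.5, 268.2, 166.2]
tcp_rot: [0.0, 0.997, 0.081, -0.0]
wrist_force: [1.1, 0.4, -0.6]
grip_width: 0.722
time: 38.93
eef_pos: [500.9, 12.3, 190.4]
tcp_rot: [0.0, 0.997, 0.081, 0.001]
wrist_force: [0.5, 0.2, 0.1]
grip_width: 0.729
time: 39.77
eef_pos: [492.0, -242.6, 190.4]
tcp_rot: [0.0, 0.997, 0.081, 0.0]
wrist_force: [0.7, -0.7, 0.1]
grip_width: 0.724
39.7667 [ 492.03414794 -242.57924152  190.35186182]
```

View pics/c7.png

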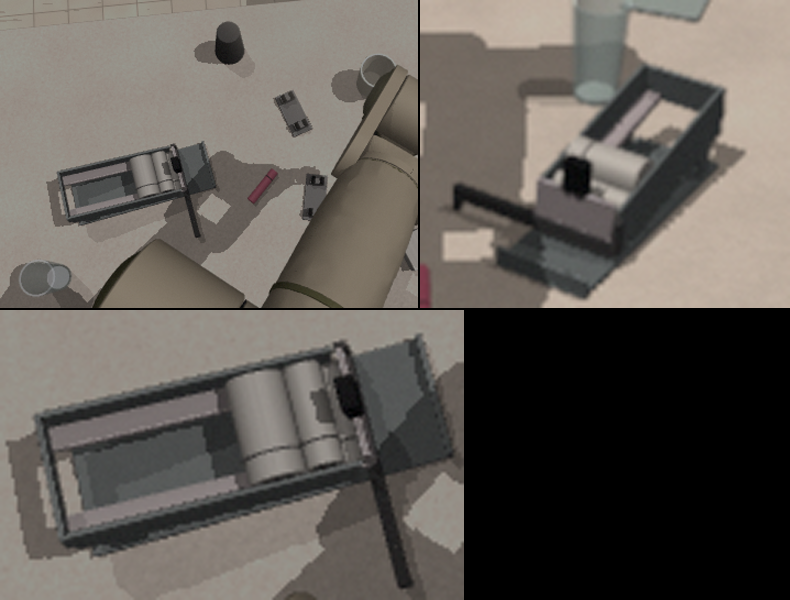

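All three canisters lie in the row thin, medium, thick behind the gate. A last check on the gate tab position, then hand in.

```bash
python3 - <<'E'
from sc import *
w=back((140+348/2.9-.4,230+85/2.9-.4),90);print("tab mag",(Rz(MA).T@(w-[MX,MY,0])).round(1))
c=bot.camera("top")["frame"].astype(int)[245:280,245:280].sum(2)
ys,xs=np.nonzero(c<60);u=(245+xs.mean(),245+ys.mean());print(len(xs),u,(Rz(MA).T@(back(u,90)-[MX,MY,0])).round(1))
E
```

```text
tab mag [-2.3 -2.7 90. ]
58 (np.float64(260.3448275862069), np.float64(260.36206896551727)) [-3.1  0.8 90. ]
```

```bash
python3 -c "
from bench import bot
print(bot.close_job(), bot.read_state()['time'])"
```

```text
the job is handed in; nothing more can be done
the job is handed in; nothing more can be done
```

The job is handed in. The gate is shut, and the three canisters wait behind it in the order thin, medium, thick. The arm's last move ended at 39.8 s of the 72 s allowed.

- **Gate:** I pinched the tab and slid it until it met the stop, with about 20 N at the wrist. Two final tab readings put it at y = -2.7 mm (read by eye) and y = +0.8 mm (from dark pixels). They disagree by 3.5 mm, but both fit a shut gate within what the picture can resolve.
- **Loading:** Each canister was lowered until the wrist felt the rails, at about 6 N, and then released. The last top and scene pictures show them resting against each other, thin at the gate, with the arm clear.
- **Bystanders:** I never moved near or touched the cup, cone mould, tumbler or tin. The last pictures still show the first three standing. The tin was hidden from view, so I did not check it at the end.

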